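# Open the latched tool cabinet

## Task

The round mallet is standing in the way of the little cabinet's door: first pick it up and stand it upright on the plywood board. Then lift the draw latch lever on the cabinet's top past centre so that its hook comes free, and after that swing the door open by its handle until it stands about square to the cabinet or wider. The door must not bump the mallet; leave the latch open, and do not shift or knock over the tin, the jar or the mug.

Things in the scene. Friction and masses are not known exactly. Their poses are not given: they have to be found in the camera images.
- cabinet: Small dark red wooden cabinet fixed to the bench, 200 mm deep (with door) x 200 wide x 210 high. Origin: middle of its underside; z up, its front (the door) faces its own -x, +y is its left side. The door's face is at x = -100 mm of the cabinet.
- door (a joint): Door angle: 0 shut, grows as it swings open to the front (clockwise seen from above), stop at 1.9 rad. The door is 190 mm wide, 206 high, 16 thick; moderate friction (about 0.1 N m), stays where it is left. Blocked by the latch until the latch is open.
- door_hinge (a point): Point on the door's vertical hinge line (front left edge, cabinet x = -100, y = +95 mm), at the handle's height, 185 mm above the bench.
- door_handle (a point): Middle of the door's handle: a level round steel bar, 10 mm thick, 70 mm long, parallel to the door's face, its axis 45 mm in front of the face (40 mm free gap behind it), 25 mm below the cabinet's top, held by a stud near each end (54 mm free between the studs). Centre 105 mm along the door from the hinge line. Axes turn with the door: y along the bar, -x away from the door.
- lever (a joint): Draw latch lever angle: 0 latched (lying back), grows as the tab is lifted up and over to the front, stop at 1.5 rad (open). A spring resists (up to 9 N at the tab) until the centre at about 0.65 rad; from 0.8 on it snaps over to 1.5 by itself and stays; let go below 0.55 it snaps shut. The wire hook rises off the door's keeper as it goes over; open, both stand up to 85 mm above the top.
- lever_pivot (a point): Middle of the lever's pivot pin, 14 mm above the cabinet's top, at cabinet x = -55, y = -70 mm; the pin lies along the cabinet's y.
- lever_tab (a point): Grip point in the upturned finger tab at the lever's free end: steel, 14 mm wide (along the cabinet's y), 6 mm thick, 26 mm long, slanting up and back. When latched it is 56 mm behind the pivot (cabinet +x) and 17 mm above it (31 mm above the cabinet's top). Both sides are free, so it can be pinched from above across its 14 mm width; it goes round the pivot.
- mallet: Round wooden carver's mallet standing on its head, handle up: head 60 mm across and 80 high, then a round handle 24 mm across up to 190 mm. 0.2 to 0.4 kg. Origin: middle of its underside, z up along the handle.
- board: Square plywood board fixed on the bench, 120 x 120 mm, 15 thick, clear of the door's swing. Origin: middle of its underside (top at z = 15 mm).
- tin: Bystander: plain tin, 52 mm across, 40 high, standing on the cabinet's top on the hinge side. Origin: middle of its underside.
- mug: Bystander: white mug on the bench, 76 mm across, 85 high. Origin: middle of its underside.
- jar: Bystander: brown jar with lid on the bench, 64 mm across, 100 high. Origin: middle of its underside.

How it is judged:
By the outcome, as a careful person would: the job done as asked, in the order asked, and still so for the second after the job is handed in, with the robot touching nothing.
It also fails if it takes over 62 s, if anything falls off the work surface, if the arm or the gripper's body presses on something with over 40 N, if the wrist force passes 120 N, or if a joint passes its speed limit or range.

## Robot

A 6-joint arm with a two-finger parallel gripper is mounted at the origin on the work surface. World frame = base frame: x ahead of the robot, y to its left, z up, the work surface at z = 0. Lengths are in m, angles in rad, forces in N, time in s.
With the tool pointing down it reaches from about 0.25 to 0.775 m from the base axis. Payload 4 kg.
Tool frame: the origin (TCP) lies midway between the tips of the shut fingers; the grasp point (between the pads) lies grip_point_offset behind it (grip_point_offset is the distance from the TCP to the grasp point, in m); z points along the fingers, y is the line along which they close (so a half turn about z gives the same grasp; the last joint's range is limited). The gripper opens to 94 mm and grips with 3 to 60 N. Pads are 16 mm wide; open, the fingers measure 119 mm over their backs; the gripper's body (75 mm by 177 mm) begins 78 mm behind the grasp point.
Start: joints at [-1.403, 0.087, 1.371, -0, 1.684, -0.103], TCP at [0.147, -0.53, 0.206] pointing down, gripper open.
Joint ranges: [-3.1, 3.1], [-0.76, 2.03], [0.27, 2.55], [-1.08, 4.22], [0.17, 2.65], [-2.57, 2.57]. Speed limits (rad/s): [2.79, 2.79, 3.14, 3.14, 3.14, 3.14].

## Interface

Orientations are given as [roll, pitch, yaw] about the fixed x, y, z axes, in that order (R = Rz(yaw) Ry(pitch) Rx(roll)).
In Python, from bench import * gives the robot as it stands. The module is installed in compiled form; this text tells all that it offers.
- The arm moves only by the tool apply_moves, never from a script. Its argument "commands" is a list of rows, each a list of 7 numbers: the turn, a rotation vector about the world's x, y, z in rad, then the shift along the world's x, y, z in m, then the opening in per cent of the stroke, from 0 (shut) to 100 (fully open). In form: [[ax, ay, az, x, y, z, jaw], ...]. A call has exactly 5 rows; each row is the pose to reach, as a shift and turn from the pose commanded when the call began; what a row does not reach only later rows make up. A row lasts 1/10 s, in which the tool goes at most 50 mm and 8.59 degrees, less where a joint would pass 70% of its speed; a pose out of reach is approached as far as the arm can. A call with a gripper value outside its range is refused whole. The fingers move at their own pace and stop on an object; the grip force is fixed at half the most. Time passes only in rows, so rows that repeat a pose let the fingers close, or fill a call up. It gives the time, the measured TCP pose, the force, the opening and the grip force at its end, in the units of the state.
- get_obs(): the state, without advancing time (a new reading comes with each control period).
- snapshot(name): name is "scene" or "side" or "wrist"; returns a dict with "pixels" (480x640x3 uint8, red, green, blue), "vertical_fov" (degrees; the focal length in pixels is half the picture's height over the tangent of half this angle, whatever the lens; pixels are square), "cx", "cy" (the principal point, pixels), "rvec" (rotation vector, rad) and "tvec" (3), from world to camera coordinates, as OpenCV has them. Camera axes: x right, y down, z forward; pixel columns grow to the right and rows downward; lengths in m; the calibration is good to about 2 mm. A picture is of the moment at which its call begins. There is no depth.
- close_job(): hands the job in; it is judged then, once.
Trained networks look in the newest picture that a camera, given by its name, has taken for a name from the list of things; names that differ only in an ending like _2 or _b are one class to them, and where a whole thing is asked for, a point or a joint stands for the part that bears it (a point fixed in the world has none). Each returns a list of dicts, best first, with "score" (0 to 1); they miss things now and then, are a little off and sometimes report something else, mostly with a low value. They report only what shows in the picture. A call takes as long as a camera call.
- masks_of(camera, query): "mask" (480x640 bool, what is visible of it) and "extent" ([left, top, right, bottom] in pixels, round what is visible of it).
- place_of(camera, query): "pixel" ([column, row] in pixels: a listed point, or the origin of a listed thing).
The state is a dict: "time": time; "joint_positions": joint angles; "qvel": joint speeds; "joint_torque": joint torques, N m; "tool_pos": TCP position; "ee_rot": TCP orientation; "wrist_force": force on the tool from outside, world axes, zero at the start; "wrist_torque": the same for the moment, N m; "width": finger opening in m; "finger_force": force on a finger pad.
Only numpy, scipy, OpenCV 4.12 (cv2) and the standard library are available. Lean on these libraries where they do the work, as an engineer would, in place of code of your own. Each camera call takes 0.05 s, during which the arm holds its last target. There are 200 camera calls.

## Working session

There is one attempt and no reset: what is moved stays moved. The work goes in short steps, Python scripts to look and compute and a tool call to move; the robot and the scene stay as the last step left them, time stands still between calls to the robot, and variables do not carry over. Pictures are saved under pics/ and viewed, at most 10 in all, crops included, and the job is handed in when it is done.

Besides the shell and the picture viewer there is one more tool, called after "Request:" as name(argument=value, ...) on one line, values as JSON. apply_moves: Moves the arm, as the interface text tells. Its arguments: {"type":"object","properties":{"commands":{"type":"array"}},"required":["commands"]}

```bash
mkdir -p pics; cat > h.py <<'E'
from bench import *
import numpy as np, cv2
def cam(s):
    f=240/np.tan(np.radians(s["vertical_fov"])/2)
    K=np.array([[f,0,s["cx"]],[0,f,s["cy"]],[0,0,1.]])
    R=cv2.Rodrigues(np.array(s["rvec"],float))[0]; return K,R,np.array(s["tvec"],float).ravel()
def ray(c,px):
    K,R,t=c; d=R.T@np.linalg.inv(K)@np.array([px[0],px[1],1.]); return -R.T@t,d
def at_z(c,px,z):
    o,d=ray(c,px); return o+d*(z-o[2])/d[2]
def proj(c,p):
    K,R,t=c; q=(K@(R@np.atleast_2d(p).T+t[:,None])); return (q[:2]/q[2]).T
def tri(obs):
    A=np.zeros((3,3));b=np.zeros(3)
    for c,px in obs:
        o,d=ray(c,px); d=d/np.linalg.norm(d); M=np.eye(3)-np.outer(d,d); A+=M;b+=M@o
    x=np.linalg.solve(A,b); return x,[np.round(proj(c,x)[0]-px,1) for c,px in obs]
def save(s,n): cv2.imwrite("pics/"+n+".png",s["pixels"][:,:,::-1])
E
python3 - <<'E'
from h import *
o=get_obs(); print({k:np.round(v,3) for k,v in o.items()})
import bench
print([ (n,getattr(bench,n)) for n in dir(bench) if 'grip' in n])
C={}
for n in ("scene","side","wrist"):
    s=snapshot(n); save(s,n+"0"); C[n]=cam(s)
    print(n,s["vertical_fov"],np.round(-C[n][1].T@C[n][2],3))
im=[]
for q in ["cabinet","door_hinge","door_handle","lever_pivot","lever_tab","mallet","board","tin","mug","jar"]:
    obs=[]
    for n in ("scene","side","wrist"):
        r=place_of(n,q)
        if r: print(q,n,np.round(r[0]["pixel"],1),round(r[0]["score"],2), [ (np.round(k["pixel"]),round(k["score"],2)) for k in r[1:2]])
        if r and r[0]["score"]>.4 and n!="wrist": obs.append((C[n],np.array(r[0]["pixel"])))
    if len(obs)>1: x,e=tri(obs); print("   ",np.round(x,4),e)
E
```

```text
{'time': np.float64(0.0), 'joint_positions': array([-1.403,  0.088,  1.372, -0.   ,  1.684, -0.103]), 'qvel': array([ 0.   , -0.001,  0.002,  0.   , -0.001,  0.   ]), 'joint_torque': array([ 1.0000e-03, -3.4018e+01, -3.0242e+01,  7.2000e-02,  3.3000e-02,
       -0.0000e+00]), 'tool_pos': array([ 0.147, -0.529,  0.204]), 'ee_rot': array([-3.139, -0.   ,  0.271]), 'wrist_force': array([-0.616, -0.227,  0.091]), 'wrist_torque': array([-0.017, -0.033, -0.022]), 'finger_force': np.float64(0.0), 'width': np.float64(0.094)}
[('grip_point_offset', 0.0188)]
scene 57.844908170967585 [0.982 0.439 1.017]
side 52.01663128945687 [0.218 0.793 0.778]
wrist 71.58891764667293 [ 0.216 -0.511  0.385]
cabinet side [267.3 326. ] 0.61 []
door_hinge scene [407.3 275.2] 0.56 []
door_hinge side [290.4 300. ] 0.65 []
    [0.5456 0.2283 0.1845] [array([0.1, 0.6]), array([ 0.6, -0.4])]
door_handle scene [384.5 237.4] 0.97 []
door_handle side [331.6 270.7] 0.6 []
    [0.5136 0.1288 0.1913] [array([-0. , -0.1]), array([-0.1,  0.1])]
lever_pivot scene [337.7 235.2] 0.58 []
lever_pivot side [301.1 230.1] 0.83 [(arra
[... 312 characters left out ...]
494 0.1    0.0025] [array([-0.1, -0.7]), array([-0.7,  0.6])]
board scene [254.8 178. ] 0.67 [(array([210., 220.]), 0.34)]
board side [392.9 224.3] 0.89 []
    [ 0.5441 -0.3593  0.0029] [array([0. , 0.1]), array([ 0.1, -0.1])]
tin scene [353.9 313.2] 0.58 [(array([449., 359.]), 0.4)]
tin side [217.8 259.6] 0.89 []
    [0.7036 0.2223 0.2138] [array([0.2, 0.8]), array([ 0.7, -0.5])]
mug scene [448.2 356. ] 0.81 []
mug side [248.9 432.2] 0.67 [(array([334., 269.]), 0.24)]
    [0.5412 0.3907 0.0061] [array([0., 0.]), array([ 0., -0.])]
jar scene [212.1 223.6] 0.56 [(array([352., 311.]), 0.39)]
jar side [326.5 212.5] 0.56 []
    [ 0.7356 -0.3058  0.0096] [array([-0.2, -2.2]), array([-1.6,  1.5])]
```

View pics/scene0.png

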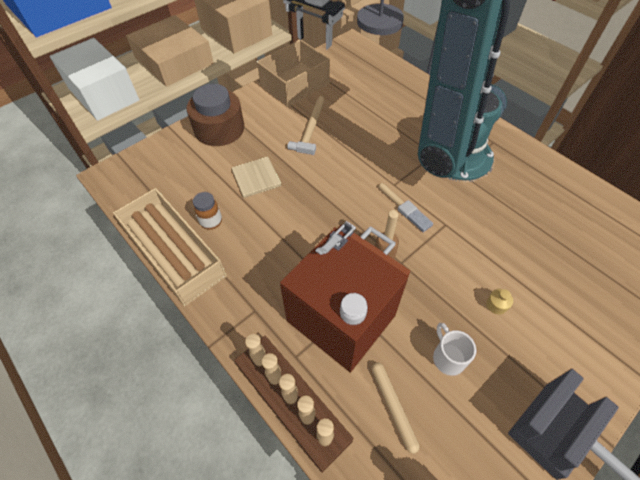

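View pics/side0.png

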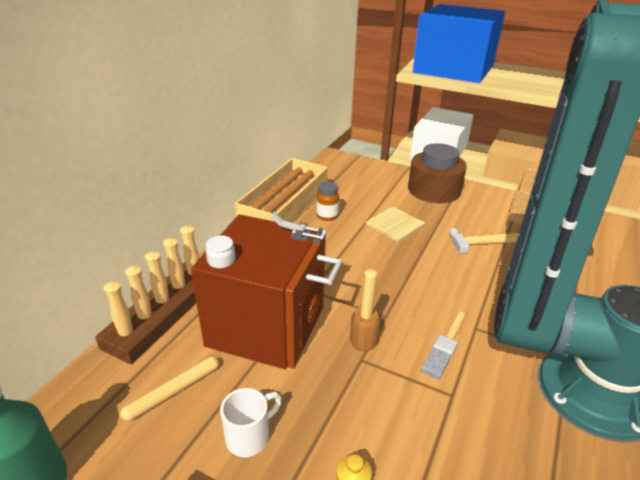

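Scene picture: cabinet at about (345,290), mallet handle at (391,225) in front of it, board at (257,177). In the side picture the mallet is at (367,310) and the board at (395,223). Both views agree with the triangulation. Next I'll fit the cabinet's pose more precisely.

```bash
cat >> h.py <<'E'
def cab(p,l):
    c,s=np.cos(p[2]),np.sin(p[2]); l=np.atleast_2d(np.array(l,float)); return np.c_[p[0]+c*l[:,0]-s*l[:,1],p[1]+s*l[:,0]+c*l[:,1],l[:,2]]
E
python3 - <<'E'
from h import *
from scipy.optimize import minimize,least_squares
C={};M={}
for n in ("scene","side"):
    s=snapshot(n); C[n]=cam(s); im=s["pixels"].astype(int)
    red=((im[:,:,0]>1.9*im[:,:,1])&(im[:,:,1]<75)).astype(np.uint8)
    for q in("cabinet","door_handle"):
        r=masks_of(n,q); print(n,q,[(k["score"],k["mask"].sum(),k["extent"]) for k in r][:2])
    k,lab,st,_=cv2.connectedComponentsWithStats(red); i=1+np.argmax(st[1:,4]); print("red",st[i]); M[n]=cv2.morphologyEx((lab==i).astype(np.uint8),cv2.MORPH_OPEN,np.ones((5,5)))
    cv2.imwrite(f"pics/m_{n}.png",M[n]*255)
    # hull of red
    h=cv2.convexHull(np.argwhere(M[n])[:,::-1].astype(np.int32)); z=np.zeros((480,640),np.uint8); cv2.fillConvexPoly(z,h,1); print(M[n].sum(),z.sum()); M[n]=z
L=[(x,y,z) for x in(-.1,.1) for y in(-.1,.1) for z in(0,.21)]
def cost(p):
    J=0
    for n in C:
        h=cv2.convexHull(proj(C[n],cab(p,L)).astype(np.float32)); z=np.zeros((480,640),np.uint8); cv2.fillConvexPoly(z,np.int32(np.round(h*16)),1,shift=4)
        J+=(z!=M[n]).sum()/M[n].sum()
    return J
P=[((-.1,.095,.185),[(407.3,275.2),(290.4,300)]),((-.145,-.01,.185),[(384.5,237.4),(331.6,270.7)]),((-.055,-.07,.224),[(337.7,235.2),(301.1,230.1)]),((.001,-.07,.241),[(323.3,252.2),(273,216)])]
f=lambda p:np.concatenate([(proj(C[n],cab(p,l))[0]-px[i]) for l,px in P for i,n in enumerate(C)])
r=least_squares(f,[.65,.14,.2],loss="soft_l1"); print("pts",r.x,np.round(r.fun.reshape(-1,4),1))
b=minimize(cost,r.x,method="Nelder-Mead",options=dict(initial_simplex=r.x+np.array([[0,0,0],[.01,0,0],[0,.01,0],[0,0,.1]])))
print("sil",b.x,b.fun,cost(r.x)); print(np.round(f(b.x).reshape(-1,4),1))
# mallet
for n in C:
    for q in("mallet","tin","mug","jar","board"):
        k=masks_of(n,q); print(n,q,[(round(a["score"],2),np.round(a["extent"])) for a in k[:1]])
E
```

```text
scene cabinet [(0.91, np.int64(11403), [279.9, 221.2, 408.8, 374.4])]
scene door_handle [(0.62, np.int64(768), [342.2, 223.3, 409.9, 274.1])]
red [ 282  236  126  135 5057]Traceback (most recent call last):
  File "<stdin>", line 12, in <module>
cv2.error: OpenCV(4.12.0) /io/opencv/modules/imgproc/src/drawing.cpp:2404: error: (-215:Assertion failed) points.checkVector(2, CV_32S) >= 0 in function 'fillConvexPoly'
```

```bash
python3 - <<'E'
from h import *
from scipy.optimize import minimize,least_squares
C={};M={}
for n in ("scene","side"):
    s=snapshot(n); C[n]=cam(s); im=s["pixels"].astype(int)
    red=((im[:,:,0]>1.9*im[:,:,1])&(im[:,:,1]<75)).astype(np.uint8)
    k,lab,st,_=cv2.connectedComponentsWithStats(cv2.morphologyEx(red,cv2.MORPH_CLOSE,np.ones((5,5))))
    i=1+np.argmax([st[j,4] if (abs(st[j,0]+st[j,2]/2-(345 if n=="scene" else 262))<40 and st[j,4]>500) else 0 for j in range(1,k)]); print("red",st[i])
    m=cv2.morphologyEx((lab==i).astype(np.uint8),cv2.MORPH_OPEN,np.ones((7,7)))
    h=cv2.convexHull(np.ascontiguousarray(np.argwhere(m)[:,::-1]).astype(np.int32)); z=np.zeros((480,640),np.uint8); cv2.fillConvexPoly(z,h,1); print(m.sum(),z.sum()); M[n]=z
L=[(x,y,z) for x in(-.1,.1) for y in(-.1,.1) for z in(0,.21)]
def cost(p):
    J=0
    for n in C:
        h=cv2.convexHull(proj(C[n],cab(p,L)).astype(np.float32)); z=np.zeros((480,640),np.uint8); cv2.fillConvexPoly(z,np.int32(np.round(h*16)),1,shift=4)
        J+=(z!=M[n]).sum()/M[n].sum()
    return J
P=[((-.1,.095,.185),[(407.3,275.2),(290.4,300)]),((-.145,-.01,.185),[(384.5,237.4),(331.6,270.7)]),((-.055,-.07,.224),[(337.7,235.2),(301.1,230.1)]),((.001,-.07,.241),[(323.3,252.2),(273,216)])]
f=lambda p:np.concatenate([(proj(C[n],cab(p,l))[0]-px[i]) for l,px in P for i,n in enumerate(C)])
r=least_squares(f,[.65,.14,.2],loss="soft_l1"); print("pts",r.x,np.round(r.fun.reshape(-1,4),1))
b=minimize(cost,r.x,method="Nelder-Mead",options=dict(initial_simplex=r.x+np.array([[0,0,0],[.01,0,0],[0,.01,0],[0,0,.1]])))
print("sil",b.x,b.fun,cost(r.x)); print(np.round(f(b.x).reshape(-1,4),1))
for n in C:
    for q in("mallet","tin","mug","jar","board"):
        k=masks_of(n,q); print(n,q,[(round(a["score"],2),np.round(a["extent"])) for a in k[:1]])
# overlays
out=[]
for n in C:
    s=snapshot(n); im=s["pixels"][:,:,::-1].copy()
    for p,col in((r.x,(255,255,0)),(b.x,(0,255,0))):
        q=np.int32(np.round(proj(C[n],cab(p,L))))
        for i in range(8):
            for j in range(i):
                if bin(i^j).count("1")==1: cv2.line(im,tuple(map(int,q[i])),tuple(map(int,q[j])),col,1)
    for z,rad in((.0,.03),(.08,.03),(.08,.012),(.19,.012)):
        a=np.linspace(0,6.283,24); q=proj(C[n],np.c_[.4494+rad*np.cos(a),.1+rad*np.sin(a),a*0+z]); cv2.polylines(im,[np.int32(np.round(q))],True,(255,0,255),1)
    x0,y0=(240,170) if n=="scene" else (190,190)
    out.append(cv2.resize(im[y0:y0+200,x0:x0+200],(400,400),interpolation=cv2.INTER_CUBIC))
cv2.imwrite("pics/ov.png",np.hstack(out))
E
```

```text
red [ 281  235  127  137 9343]
9300 10566
red [  191   216   133   153 13835]
13696 15421
pts [0.65586399 0.15144861 0.13172765] [[ 2.   1.3  0.1  1. ]
 [-2.3 -0.4  1.2  0.9]
 [-0.1  3.4 -1.1 -1.2]
 [-2.5 -1.   1.   0.4]]
sil [0.65529544 0.14940427 0.18063541] 0.19444296842548103 0.21822969219155772
[[ 0.7 -2.2  4.3 -0.8]
 [-5.4 -2.5  2.8 -1.9]
 [-2.5  3.  -1.5 -2.7]
 [-3.9 -0.7  0.2 -0.3]]
scene mallet [(0.69, array([373., 211., 400., 259.]))]
scene tin [(0.74, array([340., 290., 367., 324.]))]
scene mug [(0.82, array([433., 322., 471., 376.]))]
scene jar [(0.7, array([192., 195., 223., 230.]))]
scene board [(0.86, array([232., 158., 279., 198.]))]
side mallet [(0.62, array([350., 269., 382., 350.]))]
side tin [(0.72, array([205., 236., 234., 268.]))]
side mug [(0.89, array([222., 386., 278., 461.]))]
side jar [(0.7, array([320., 179., 338., 222.]))]
side board [(0.71, array([368., 208., 424., 239.]))]
```

View pics/ov.png

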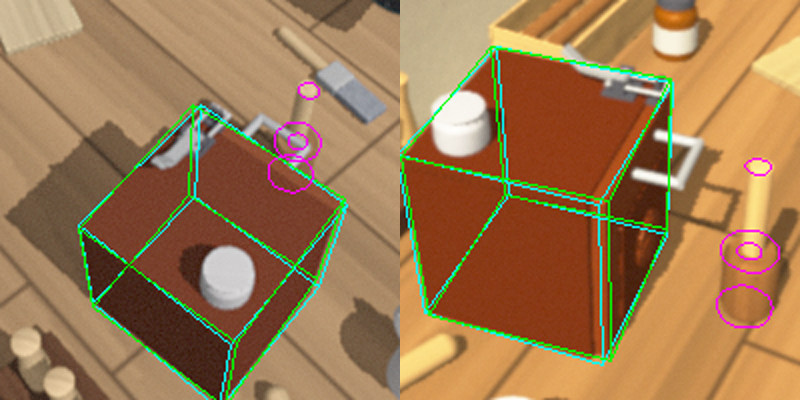

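The overlay shows the point fit (cyan) lying on the cabinet's edges, yaw about 0.13 to 0.16. The mallet circles sit on the mallet, top at (760,165) in the right-hand crop. I'll move above the mallet now.

Request:
apply_moves(commands=[[0,0,0,0.02,0.042,0.01,50],[0,0,-0.03,0.04,0.084,0.02,50],[0,0,-0.05,0.06,0.126,0.03,50],[0,0,-0.08,0.08,0.168,0.035,50],[0,0,-0.11,0.1,0.21,0.04,50]])

```text
time: 3.0
tool_pos: [0.2476, -0.3184, 0.2461]
ee_rot: [3.141, -0.001, 0.159]
wrist_force: [1.0, 0.3, -0.7]
width: 0.0577
finger_force: 0.0
```

Request:
apply_moves(commands=[[0,0,0,0.02,0.042,0,50],[0,0,0,0.04,0.084,0,50],[0,0,0,0.06,0.126,0,50],[0,0,0,0.08,0.168,0,50],[0,0,0,0.1,0.21,0,50]])

```text
time: 3.5
tool_pos: [0.3475, -0.1082, 0.2459]
ee_rot: [3.14, -0.001, 0.16]
wrist_force: [1.2, -0.4, 0.9]
width: 0.0469
finger_force: 0.0
```

Request:
apply_moves(commands=[[0,0,0,0.02,0.042,0,50],[0,0,0,0.04,0.084,0,50],[0,0,0,0.06,0.126,0,50],[0,0,0,0.08,0.168,0,50],[0,0,0,0.1,0.208,0,50]])

```text
time: 4.0
tool_pos: [0.4476, 0.1002, 0.2458]
ee_rot: [3.141, -0.001, 0.162]
wrist_force: [0.9, -0.0, 1.2]
width: 0.0471
finger_force: 0.0
```

Request:
apply_moves(commands=[[0,0,0,0.001,0,-0.03,50],[0,0,0,0.001,0,-0.06,50],[0,0,0,0.001,0,-0.09,50],[0,0,0,0.001,0,-0.108,50],[0,0,0,0.001,0,-0.108,50]])

```text
time: 4.5
tool_pos: [0.4459, 0.0979, 0.1343]
ee_rot: [-3.141, 0.007, 0.161]
wrist_force: [-0.2, 0.3, -0.1]
width: 0.0469
finger_force: 0.0
```

Request:
apply_moves(commands=[[0,0,0,0,0,0,10],[0,0,0,0,0,0,10],[0,0,0,0,0,0,10],[0,0,0,0,0,0,10],[0,0,0,0,0,0,10]])

```text
time: 5.0
tool_pos: [0.4491, 0.098, 0.139]
ee_rot: [3.141, -0.003, 0.161]
wrist_force: [-0.5, -0.4, 5.2]
width: 0.0235
finger_force: 30.0
```

```bash
python3 - <<'E'
from h import *
o=get_obs(); print({k:np.round(o[k],3) for k in("tool_pos","ee_rot","width","finger_force","wrist_force","joint_positions")})
s=snapshot("side"); c=cam(s); save(s,"g1")
for q in ("board","mallet"): print([(k["score"],np.round(k["extent"])) for k in masks_of("side",q)[:1]])
w=snapshot("wrist"); save(w,"w1"); cv2.imwrite("pics/g1b.png",np.hstack([s["pixels"][180:400,230:480],w["pixels"][130:350,200:450]])[:,:,::-1])
E
```

```text
{'tool_pos': array([0.449, 0.098, 0.139]), 'ee_rot': array([ 3.141e+00, -3.000e-03,  1.610e-01]), 'width': np.float64(0.024), 'finger_force': np.float64(30.001), 'wrist_force': array([-0.477, -0.387,  5.205]), 'joint_positions': array([ 0.092, -0.095,  1.685, -0.   ,  1.549,  1.502])}
[(0.77, array([392., 211., 424., 245.]))]
[(0.61, array([348., 289., 381., 353.]))]
```

View pics/g1b.png

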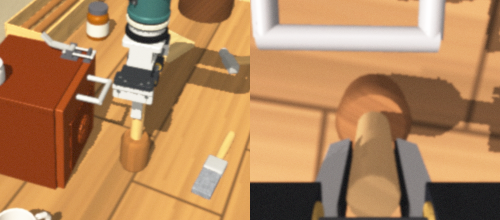

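The side crop shows the mallet held by its handle. The wrist crop shows the handle between the pads at (375,160), with the door bar clear above at (345,35). Now lift and carry.

Request:
apply_moves(commands=[[0,0,0,-0.005,-0.005,0.03,10],[0,0,0,-0.01,-0.01,0.06,10],[0,0,0,-0.01,-0.04,0.075,10],[0,0,0,-0.01,-0.08,0.075,10],[0,0,0,-0.005,-0.125,0.075,10]])

```text
time: 5.7
tool_pos: [0.4426, -0.0273, 0.2125]
ee_rot: [-3.141, -0.0, 0.163]
wrist_force: [1.8, -0.7, -2.5]
width: 0.0237
finger_force: 30.0
```

Request:
apply_moves(commands=[[0,0,0,0.01,-0.045,0,10],[0,0,0,0.02,-0.09,0,10],[0,0,0,0.03,-0.135,0,10],[0,0,0,0.04,-0.18,0,10],[0,0,0,0.05,-0.225,0,10]])

```text
time: 6.2
tool_pos: [0.4927, -0.2534, 0.211]
ee_rot: [-3.139, 0.002, 0.161]
wrist_force: [0.6, 0.2, -1.9]
width: 0.0233
finger_force: 30.0
```

Request:
apply_moves(commands=[[0,0,0,0.02,-0.04,0,10],[0,0,0,0.04,-0.08,0,10],[0,0,0,0.05,-0.107,0,10],[0,0,0,0.05,-0.107,0,10],[0,0,0,0.05,-0.107,0,10]])

```text
time: 6.7
tool_pos: [0.5425, -0.3587, 0.2102]
ee_rot: [-3.138, 0.003, 0.16]
wrist_force: [-0.2, 0.3, -2.5]
width: 0.0237
finger_force: 30.0
```

```bash
python3 - <<'E'
from h import *
o=get_obs(); print({k:np.round(o[k],4) for k in("tool_pos","ee_rot","width","finger_force","wrist_force")})
C={}
out=[]
for n in("scene","side"):
    s=snapshot(n); c=cam(s); C[n]=c; im=s["pixels"][:,:,::-1].copy()
    k=masks_of(n,"board"); print([(a["score"],np.round(a["extent"])) for a in k[:1]])
    r=place_of(n,"board"); print([(a["score"],np.round(a["pixel"],1), np.round(at_z(c,a["pixel"],0),4)) for a in r[:1]])
    for z in(.0,):
        a=np.linspace(0,6.283,24); p=o["tool_pos"]; q=proj(c,np.c_[p[0]+.03*np.cos(a),p[1]+.03*np.sin(a),a*0+.015]); cv2.polylines(im,[np.int32(np.round(q))],True,(255,0,255),1)
    x0,y0=(180,100) if n=="scene" else (310,120)
    out.append(cv2.resize(im[y0:y0+160,x0:x0+160],(400,400)))
cv2.imwrite("pics/b1.png",np.hstack(out))
E
```

```text
{'tool_pos': array([ 0.5425, -0.3587,  0.2102]), 'ee_rot': array([-3.1379e+00,  2.6000e-03,  1.6010e-01]), 'width': np.float64(0.0237), 'finger_force': np.float64(29.9988), 'wrist_force': array([-0.177 ,  0.276 , -2.4994])}
[(0.95, array([236., 158., 281., 195.]))]
[]
[(0.77, array([368., 206., 424., 240.]))]
[(0.87, array([394.7, 225. ]), array([ 0.5396, -0.3619,  0.    ]))]
```

View pics/b1.png

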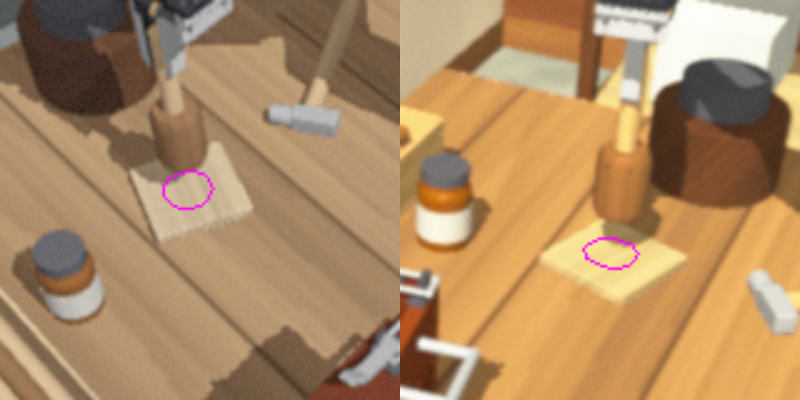

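In both crops the predicted footprint lies near the middle of the board: (187,190) in the scene crop and (612,253) in the side crop. I'll lower it.

Request:
apply_moves(commands=[[0,0,0,0.002,0,-0.02,10],[0,0,0,0.002,0,-0.04,10],[0,0,0,0.002,0,-0.05,10],[0,0,0,0.002,0,-0.054,10],[0,0,0,0.002,0,-0.054,10]])

```text
time: 7.5
tool_pos: [0.545, -0.3586, 0.1584]
ee_rot: [-3.141, 0.0, 0.161]
wrist_force: [0.2, -0.7, -1.7]
width: 0.0236
finger_force: 30.0
```

Request:
apply_moves(commands=[[0,0,0,0,0,-0.001,10],[0,0,0,0,0,-0.002,10],[0,0,0,0,0,-0.002,10],[0,0,0,0,0,-0.002,10],[0,0,0,0,0,-0.002,10]])

```text
time: 8.0
tool_pos: [0.5452, -0.3591, 0.1568]
ee_rot: [3.141, -0.0, 0.161]
wrist_force: [-0.5, 0.0, -1.5]
width: 0.0235
finger_force: 30.0
```

Request:
apply_moves(commands=[[0,0,0,0,0,-0.001,10],[0,0,0,0,0,-0.002,10],[0,0,0,0,0,-0.003,10],[0,0,0,0,0,-0.003,10],[0,0,0,0,0,-0.003,10]])

```text
time: 8.5
tool_pos: [0.5451, -0.359, 0.1541]
ee_rot: [3.141, -0.0, 0.161]
wrist_force: [-0.8, 0.4, 1.5]
width: 0.0237
finger_force: 30.0
```

Request:
apply_moves(commands=[[0,0,0,0,0,0,45],[0,0,0,0,0,0,45],[0,0,0,0,0,0,45],[0,0,0,0,0,0,45],[0,0,0,0,0,0.01,45]])

```text
time: 9.0
tool_pos: [0.5444, -0.3584, 0.1618]
ee_rot: [-3.139, 0.003, 0.161]
wrist_force: [0.5, 0.1, -0.7]
width: 0.042
finger_force: 0.0
```

Request:
apply_moves(commands=[[0,0,0,0,0,0.03,45],[0,0,0,0,0,0.06,45],[0,0,0,0,0,0.1,45],[0,0,0,0,0,0.14,45],[0,0,0,0,0.02,0.17,45]])

```text
time: 9.5
tool_pos: [0.5449, -0.3407, 0.3367]
ee_rot: [3.138, -0.002, 0.158]
wrist_force: [-0.2, 0.4, -0.3]
width: 0.042
finger_force: 0.0
```

Request:
apply_moves(commands=[[0,0,0,0.008,0.045,0,45],[0,0,0,0.016,0.09,0,45],[0,0,0,0.024,0.135,0,45],[0,0,0,0.032,0.18,0,45],[0,0,0,0.04,0.225,0,45]])

```text
time: 10.0
tool_pos: [0.5852, -0.1122, 0.3347]
ee_rot: [3.141, -0.001, 0.161]
wrist_force: [-0.7, 0.6, 0.3]
width: 0.0423
finger_force: 0.0
```

Request:
apply_moves(commands=[[0,0,0,0.008,0.045,0,45],[0,0,0,0.016,0.09,0,45],[0,0,0,0.024,0.135,0,45],[0,0,0,0.03,0.18,0,45],[0,0,0,0.03,0.18,0,45]])

```text
time: 10.5
tool_pos: [0.6151, 0.0717, 0.3339]
ee_rot: [-3.14, -0.001, 0.169]
wrist_force: [-0.6, -0.7, -0.3]
width: 0.042
finger_force: 0.0
```

```bash
python3 - <<'E'
from h import *
from scipy.optimize import least_squares
o=get_obs(); print({k:np.round(o[k],4) for k in("tool_pos","ee_rot")})
P={"door_hinge":(-.1,.095,.185),"door_handle":(-.145,-.01,.185),"lever_pivot":(-.055,-.07,.224),"lever_tab":(.001,-.07,.241)}
obs=[]; C={}
for n in("scene","side","wrist"):
    s=snapshot(n); C[n]=cam(s)
    if n=="wrist": im=s["pixels"][:,:,::-1].copy()
    if n=="side": cv2.imwrite("pics/tmp.png",s["pixels"][:,:,::-1])
    for q in P:
        for a in place_of(n,q)[:1]:
            if a["score"]>.4: obs.append((n,q,np.array(a["pixel"])))
W={"scene":1,"side":1,"wrist":.5}
f=lambda p:np.concatenate([(proj(C[n],cab(p,P[q]))[0]-px)*W[n] for n,q,px in obs])
r=least_squares(f,[.656,.151,.14],loss="soft_l1"); print(r.x)
for (n,q,px),e in zip(obs,r.fun.reshape(-1,2)): print(n,q,np.round(px,1),np.round(e/W[n],1))
for q in("lever_tab","lever_pivot","door_handle","door_hinge"):
    ob=[(C[n],px) for n,k,px in obs if k==q]
    if len(ob)>1: x,e=tri(ob); print(q,np.round(x,4),e,"model",np.round(cab(r.x,P[q]),4))
for q in P:
    a=proj(C["wrist"],cab(r.x,P[q]))[0]; cv2.drawMarker(im,tuple(map(int,a)),(0,255,0),0,12)
b=proj(C["wrist"],cab(r.x,[(-.1,-.1,.21),(.1,-.1,.21),(.1,.1,.21),(-.1,.1,.21)])); cv2.polylines(im,[np.int32(b)],True,(255,255,0),1)
cv2.imwrite("pics/w2.png",im)
E
```

```text
{'tool_pos': array([0.6151, 0.0717, 0.3339]), 'ee_rot': array([-3.1396e+00, -9.0000e-04,  1.6890e-01])}
[0.65432221 0.15005831 0.14034809]
scene door_hinge [410.9 274.6] [-1.7  0.6]
scene door_handle [381.5 236.4] [ 0.3 -0.4]
scene lever_pivot [337.1 232.7] [0.2 5.1]
scene lever_tab [322.5 252.5] [-1.7 -2. ]
side door_hinge [291.7 301.4] [ 0.5 -0.8]
side door_handle [333.1 270.5] [0.9 0.5]
side lever_pivot [302.1 228.2] [-1.3  0.3]
side lever_tab [274.6 215.7] [0.2 0.5]
wrist door_hinge [156.9 269.9] [-1.7  1.6]
wrist lever_pivot [314.3 240.6] [-2.2  1.4]
wrist lever_tab [311.1 182.6] [ 1.1 -2.1]
lever_tab [0.6644 0.0834 0.2414] [array([-0.7, -1.5]), array([-0.2,  1. ]), array([-2.1, -1.6])] model [[0.6651 0.0809 0.241 ]]
lever_pivot [0.6078 0.0696 0.227 ] [array([-0.2,  2.9]), array([ 0.4, -1.5]), array([1.2, 4.9])] model [[0.6097 0.0731 0.224 ]]
door_handle [0.5139 0.1205 0.186 ] [array([-0., -0.]), array([-0.,  0.])] model [[0.5121 0.1199 0.185 ]]
door_hinge [0.5412 0.2309 0.184 ] [array([-1.3,  0.9]), array([0.7, 0. ]), array([-2. ,  1.8])] model [[0.542  0.2301 0.185 ]]
```

View pics/w2.png

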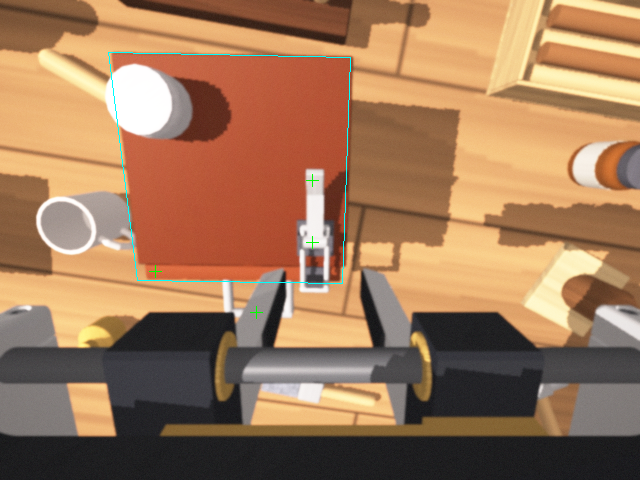

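The wrist picture shows the model outline lying on the cabinet top, with the tab at (315,180), pivot at (312,242), and the mallet standing on the board at (590,290). The fit holds, so I'll go to the tab.

Request:
apply_moves(commands=[[0,0,-0.02,0.025,0.005,-0.01,45],[0,0,-0.02,0.05,0.009,-0.035,45],[0,0,-0.02,0.05,0.009,-0.07,45],[0,0,-0.02,0.05,0.009,-0.1,45],[0,0,-0.02,0.05,0.009,-0.107,45]])

```text
time: 11.75
tool_pos: [0.6632, 0.075, 0.2208]
ee_rot: [-3.141, 0.009, 0.141]
wrist_force: [-0.4, -0.0, -0.5]
width: 0.0423
finger_force: 0.0
```

Request:
apply_moves(commands=[[0,0,0,0,0,0,5],[0,0,0,0,0,0,5],[0,0,0,0,0,0,5],[0,0,0,0,0,0,5],[0,0,0,0,0,0,5]])

```text
time: 12.25
tool_pos: [0.6656, 0.0795, 0.2296]
ee_rot: [-3.135, -0.005, 0.145]
wrist_force: [-0.9, 9.3, 1.7]
width: 0.0134
finger_force: 30.0
```

Tab pinched at 13.4 mm. Lift it along the arc.

Request:
apply_moves(commands=[[0,0,0,-0.003,0,0.0055,5],[0,0,0,-0.006,-0.001,0.011,5],[0,0,0,-0.0095,-0.0013,0.0155,5],[0,0,0,-0.0137,-0.002,0.02,5],[0,0,0,-0.018,-0.0026,0.024,5]])

```text
time: 12.75
tool_pos: [0.6493, 0.0771, 0.251]
ee_rot: [-3.135, -0.007, 0.146]
wrist_force: [5.3, 9.5, -4.4]
width: 0.0136
finger_force: 30.0
```

Request:
apply_moves(commands=[[0,0,0,-0.005,-0.0007,0.0035,5],[0,0,0,-0.0105,-0.0015,0.0065,5],[0,0,0,-0.016,-0.0022,0.009,5],[0,0,0,-0.0215,-0.003,0.0105,5],[0,0,0,-0.0273,-0.0038,0.012,5]])

```text
time: 13.25
tool_pos: [0.6229, 0.0731, 0.2671]
ee_rot: [-3.136, -0.014, 0.146]
wrist_force: [5.3, 8.6, 3.1]
width: 0.0092
finger_force: 30.0
```

```bash
python3 - <<'E'
from h import *
s=snapshot("side");t=snapshot("scene"); w=snapshot("wrist")
A=cv2.resize(s["pixels"][160:320,220:380],(400,400)); B=cv2.resize(t["pixels"][160:320,260:420],(400,400))
cv2.imwrite("pics/l1.png",np.hstack([A,B])[:,:,::-1])
E
```

```text
(no output)
```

View pics/l1.png

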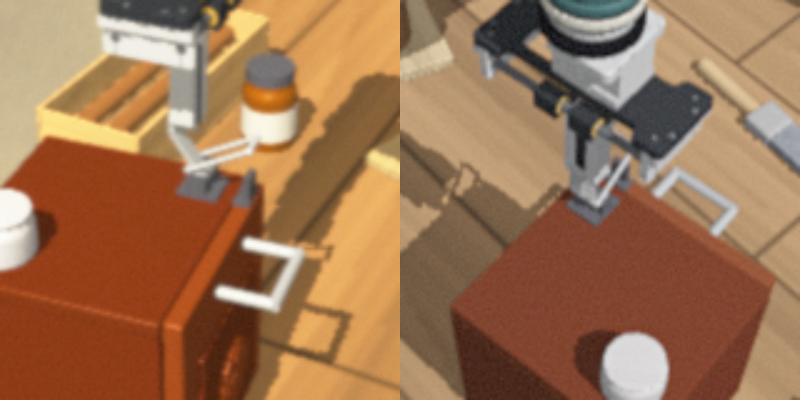

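The crops show the lever up at about (185,145) and the hook risen off the keeper, still held by the fingers. It has slipped slightly in the pads, so I'll carry it further forward before releasing.

Request:
apply_moves(commands=[[0,0,0,-0.006,-0.001,0.001,5],[0,0,0,-0.012,-0.002,0.001,5],[0,0,0,-0.018,-0.0026,0.001,5],[0,0,0,-0.022,-0.003,0.0005,5],[0,0,0,-0.022,-0.003,0.0005,5]])

```text
time: 13.9
tool_pos: [0.5965, 0.065, 0.2633]
ee_rot: [3.141, 0.002, 0.14]
wrist_force: [-2.1, -0.6, 2.1]
width: 0.0045
finger_force: 1.6
```

Request:
apply_moves(commands=[[0,0,0,0,0,0,40],[0,0,0,0,0,0,40],[0,0,0,0,0,0,40],[0,0,0,0,0,0,40],[0,0,0,0,0,0,40]])

```text
time: 14.4
tool_pos: [0.5984, 0.0661, 0.2628]
ee_rot: [-3.141, -0.001, 0.141]
wrist_force: [0.5, 0.7, -0.1]
width: 0.0367
finger_force: 0.0
```

Request:
apply_moves(commands=[[0,0,0,0,0,0.02,40],[0,0,0,0,0,0.045,40],[0,0,0,0,0,0.075,40],[0,0,0,-0.02,0,0.11,40],[0,0,0,-0.05,0,0.12,40]])

```text
time: 14.9
tool_pos: [0.5492, 0.0659, 0.3862]
ee_rot: [3.141, -0.006, 0.141]
wrist_force: [-0.5, 0.7, 1.1]
width: 0.0376
finger_force: 0.0
```

```bash
python3 - <<'E'
from h import *
s=snapshot("side");t=snapshot("wrist")
print({k:np.round(v,3) for k,v in get_obs().items() if k in("tool_pos","ee_rot","joint_positions")})
A=cv2.resize(s["pixels"][160:320,220:380],(400,400)); B=cv2.resize(t["pixels"],(400,300)); B=np.vstack([B,np.zeros((100,400,3),np.uint8)])
cv2.imwrite("pics/l2.png",np.hstack([A,B])[:,:,::-1])
E
```

```text
{'joint_positions': array([1.700e-02, 1.220e-01, 9.710e-01, 1.000e-03, 2.040e+00, 1.447e+00]), 'tool_pos': array([0.547, 0.066, 0.388]), 'ee_rot': array([ 3.141, -0.009,  0.142])}
```

View pics/l2.png

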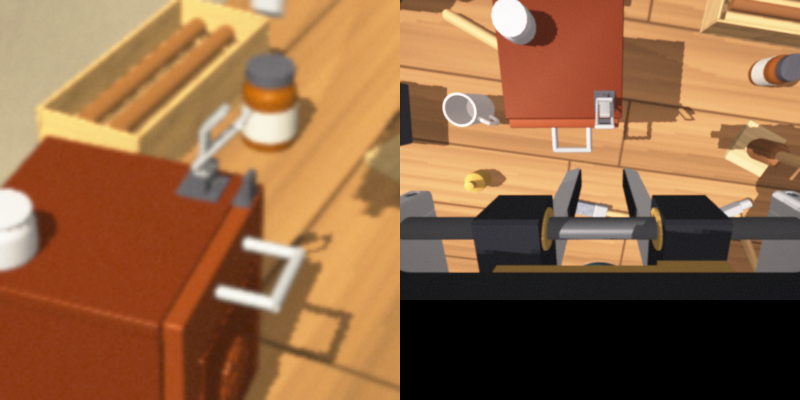

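Latch open: the side crop shows the lever standing up at (215,135), and it has snapped over. Next, turn the gripper 90° and move above the handle.

Request:
apply_moves(commands=[[0,0,0.145,-0.01,0.01,0,34],[0,0,0.29,-0.02,0.02,0,34],[0,0,0.435,-0.03,0.03,0,34],[0,0,0.58,-0.035,0.045,0,34],[0,0,0.725,-0.035,0.06,0,34]])

```text
time: 15.5
tool_pos: [0.513, 0.1264, 0.3823]
ee_rot: [-3.141, -0.0, 0.872]
wrist_force: [0.2, 0.2, -0.6]
width: 0.0316
finger_force: 0.0
```

Request:
apply_moves(commands=[[0,0,0.145,0,0,0,34],[0,0,0.29,0,0,0,34],[0,0,0.435,0,0,0,34],[0,0,0.58,0,0,0,34],[0,0,0.725,0,0,0,34]])

```text
time: 16.0
tool_pos: [0.5136, 0.126, 0.3817]
ee_rot: [-3.141, -0.0, 1.597]
wrist_force: [-0.0, 0.1, 0.1]
width: 0.0319
finger_force: 0.0
```

Request:
apply_moves(commands=[[0,0,0.12,0,0,-0.03,34],[0,0,0.12,0,0,-0.06,34],[0,0,0.12,0,0,-0.09,34],[0,0,0.12,0,0,-0.12,34],[0,0,0.12,0,0,-0.12,34]])

```text
time: 16.5
tool_pos: [0.5107, 0.1255, 0.2564]
ee_rot: [-3.13, -0.0, 1.711]
wrist_force: [0.1, -0.7, -0.8]
width: 0.0317
finger_force: 0.0
```

```bash
python3 - <<'E'
from h import *
print({k:np.round(v,4) for k,v in get_obs().items() if k in("tool_pos","ee_rot","width","joint_positions")})
obs=[]
for n in("scene","side","wrist"):
    s=snapshot(n);c=cam(s)
    for a in place_of(n,"door_handle")[:1]:
        print(n,a["score"],np.round(a["pixel"],1),np.round(at_z(c,a["pixel"],.185),4))
        if a["score"]>.4: obs.append((c,np.array(a["pixel"])))
if len(obs)>1: print(tri(obs))
E
```

```text
{'joint_positions': array([ 1.3300e-01,  3.8000e-02,  1.3228e+00,  3.0000e-04,  1.7923e+00,
       -7.2000e-03]), 'tool_pos': array([0.5107, 0.1255, 0.2564]), 'ee_rot': array([-3.1302e+00, -4.0000e-04,  1.7110e+00]), 'width': np.float64(0.0317)}
scene 0.69 [381.2 236.4] [0.5139 0.1197 0.185 ]
side 0.85 [337.7 267.7] [0.5102 0.1074 0.185 ]
wrist 0.89 [320.6 256.2] [0.5138 0.1163 0.185 ]
(array([0.51180783, 0.11641689, 0.18716903]), [array([-0.3, -1.9]), array([-2.7,  1.5]), array([-2.4,  0.3])])
```

Request:
apply_moves(commands=[[0,0,0,0,-0.002,-0.025,34],[0,0,0,0,-0.002,-0.05,34],[0,0,0,0,-0.002,-0.075,34],[0,0,0,0,-0.002,-0.092,34],[0,0,0,0,-0.002,-0.092,34]])

```text
time: 17.3
tool_pos: [0.5119, 0.1235, 0.1693]
ee_rot: [-3.138, -0.0, 1.711]
wrist_force: [-0.7, -0.3, -0.5]
width: 0.0318
finger_force: 0.0
```

Request:
apply_moves(commands=[[0,0,0,0,0,0,3],[0,0,0,0,0,0,3],[0,0,0,0,0,0,3],[0,0,0,0,0,0,3],[0,0,0,0,0,0,3]])

```text
time: 17.8
tool_pos: [0.5126, 0.1236, 0.1728]
ee_rot: [3.141, 0.0, 1.711]
wrist_force: [-4.4, -0.8, 6.4]
width: 0.0091
finger_force: 30.0
```

```bash
python3 - <<'E'
import numpy as np
h=np.array([.542,.2305]);r=np.array([.5126,.1236])-h
f=lambda a:h+np.array([[np.cos(a),np.sin(a)],[-np.sin(a),np.cos(a)]])@r
for k in range(4):
    print(k,[np.round(f(.09*(5*k+i))-f(.45*k),4).tolist() for i in range(1,6)], f(.45*k+.45))
E
```

```text
0 [[-0.0095, 0.0031], [-0.0187, 0.007], [-0.0274, 0.0117], [-0.0358, 0.0172], [-0.0436, 0.0234]] [0.46902904 0.14703019]
1 [[-0.0072, 0.0069], [-0.0138, 0.0144], [-0.0196, 0.0225], [-0.0247, 0.0311], [-0.029, 0.04]] [0.43998702 0.18707971]
2 [[-0.0035, 0.0093], [-0.0061, 0.019], [-0.0079, 0.0288], [-0.0088, 0.0387], [-0.0087, 0.0487]] [0.43125638 0.23577445]
3 [[0.0009, 0.0099], [0.0027, 0.0197], [0.0054, 0.0293], [0.009, 0.0387], [0.0133, 0.0476]] [0.44457543 0.28341902]
```

Request:
apply_moves(commands=[[0,0,-0.09,-0.0095,0.003,0,3],[0,0,-0.18,-0.0187,0.007,0,3],[0,0,-0.27,-0.0274,0.0117,0,3],[0,0,-0.36,-0.0358,0.0172,0,3],[0,0,-0.45,-0.0436,0.0234,0,3]])

```text
time: 18.3
tool_pos: [0.4703, 0.1468, 0.1728]
ee_rot: [3.137, -0.001, 1.257]
wrist_force: [1.2, -1.2, 2.8]
width: 0.0091
finger_force: 30.0
```

Request:
apply_moves(commands=[[0,0,-0.09,-0.0072,0.0069,0,3],[0,0,-0.18,-0.0138,0.0144,0,3],[0,0,-0.27,-0.0196,0.0225,0,3],[0,0,-0.36,-0.0247,0.0311,0,3],[0,0,-0.45,-0.029,0.04,0,3]])

```text
time: 18.8
tool_pos: [0.4416, 0.1872, 0.1728]
ee_rot: [3.138, -0.004, 0.807]
wrist_force: [1.5, -0.7, 3.1]
width: 0.0089
finger_force: 30.0
```

Smooth. Continue.

Request:
apply_moves(commands=[[0,0,-0.09,-0.0035,0.0093,0,3],[0,0,-0.18,-0.0061,0.019,0,3],[0,0,-0.27,-0.0079,0.0288,0,3],[0,0,-0.36,-0.0088,0.0387,0,3],[0,0,-0.45,-0.0087,0.0487,0,3]])

```text
time: 19.3
tool_pos: [0.4337, 0.2359, 0.1729]
ee_rot: [3.14, -0.006, 0.356]
wrist_force: [1.7, -1.6, 2.2]
width: 0.0089
finger_force: 30.0
```

Request:
apply_moves(commands=[[0,0,-0.09,0.0009,0.0099,0,3],[0,0,-0.18,0.0027,0.0197,0,3],[0,0,-0.27,0.0054,0.0293,0,3],[0,0,-0.36,0.009,0.0387,0,3],[0,0,-0.36,0.009,0.0387,0,3]])

```text
time: 19.8
tool_pos: [0.4436, 0.2749, 0.1728]
ee_rot: [-3.141, -0.008, 0.0]
wrist_force: [5.2, -2.5, 3.1]
width: 0.0095
finger_force: 30.0
```

Request:
apply_moves(commands=[[0,0,0,0,0,0,30],[0,0,0,0,0,0,30],[0,0,0,0,0,0,30],[0,0,0,0,0,0,30],[0,0,0,0,0,0,30]])

```text
time: 20.3
tool_pos: [0.4402, 0.2744, 0.1707]
ee_rot: [3.141, 0.001, 0.001]
wrist_force: [0.2, -1.1, -0.0]
width: 0.0281
finger_force: 0.0
```

Request:
apply_moves(commands=[[0,0,0,0,0,0.02,30],[0,0,0,0,0,0.05,30],[0,0,0,0,0,0.08,30],[0,0,0,0,0,0.12,30],[0,0,0,-0.02,-0.02,0.15,30]])

```text
time: 20.8
tool_pos: [0.4214, 0.2553, 0.3218]
ee_rot: [-3.141, 0.0, 0.002]
wrist_force: [0.4, -0.3, -0.0]
width: 0.0283
finger_force: 0.0
```

```bash
python3 - <<'E'
from h import *
s=snapshot("side");t=snapshot("scene")
print({k:np.round(v,3) for k,v in get_obs().items() if k in("tool_pos","ee_rot","wrist_force","time")})
cv2.imwrite("pics/d1.png",np.hstack([cv2.resize(x["pixels"],None,fx=.62,fy=.62) for x in(s,t)])[:,:,::-1])
E
```

```text
{'time': np.float64(20.9), 'tool_pos': array([0.421, 0.254, 0.328]), 'ee_rot': array([-3.137, -0.01 ,  0.   ]), 'wrist_force': array([-0.353, -1.016, -0.19 ])}
```

View pics/d1.png

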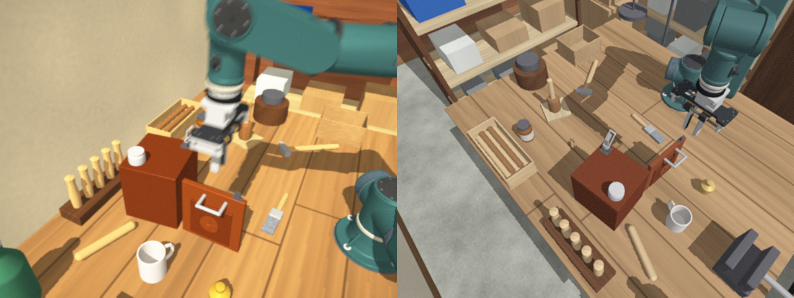

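The door stands open past square (side view, (215,220)). The mallet is upright on the board (scene view, (550,100)), the latch is up, and the tin, mug and jar are in place.

```bash
python3 -c "
from bench import *
print(close_job())"
```

```text
the job is handed in; nothing more can be done
None
```

The job is handed in, though no verdict came back: the mallet stands upright on the board, the latch is open, the door is swung about 98° open, and the tin, jar and mug look undisturbed in the last pictures; it took about 21 s of the 62 s allowed.

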